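# Sweep carrot slices into the board's drawer and shut it

## Robot

A 6-joint arm with a two-finger parallel gripper is mounted at the origin on a cart in front of the work surface, level with it; the furniture and walls round the work are solid. World frame = base frame: x ahead of the robot, y to its left, z up, the work surface at z = 0. Lengths are in m, angles in rad, forces in N, time in s.
With the tool pointing down it reaches from about 0.35 to 0.975 m from the base axis. Payload 4.9 kg.
Tool frame: the origin (TCP) lies on the mounting face of the last link; the fingertips stand 173 mm ahead of it and the grasp point (between the pads) lies ctrl.pinch_z ahead of it (ctrl.pinch_z is the distance from the TCP to the grasp point, in m); z points along the fingers, y is the line along which they close (so a half turn about z gives the same grasp; the last joint's range is limited). The gripper opens to 85 mm and grips with 20 to 120 N. Pads are 22 mm wide; open, the fingers measure 114 mm over their backs; the gripper's body (76 mm by 85 mm) begins 54 mm behind the grasp point. The pads swing forward as they close: fully open they stand 13 mm farther back than shut.
Start: joints at [-1.264, 0.053, 1.613, -0, 1.476, -0.119], TCP at [0.258, -0.569, 0.405] pointing down, gripper open.
Joint ranges: [-3.01, 3.01], [-1.01, 2.22], [0.06, 2.58], [-1.02, 4.17], [0.09, 2.62], [-3.14, 3.14]. Speed limits (rad/s): [2.57, 2.57, 3.14, 3.14, 3.14, 3.14].

## Interface

Orientations are given as a rotation vector (axis times angle).
In Python, from station import telemetry, eyes, ctrl gives the robot as it stands.
- The arm moves only by the tool apply_moves, never from a script. Its argument "plan" is a list of rows, each a list of 5 numbers: the finger opening in m, from 0 to 0.0854, then the shift along the tool's x, y, z in m, then the turn about the tool's z in rad. In form: [[jaw, x, y, z, roll], ...]. A call has 1 to 12 rows; each row is the pose to reach, as a shift and turn from the pose commanded when the call began, along the tool's axes at that moment; what a row does not reach only later rows make up. A row lasts 1/12 s, in which the tool goes at most 41.7 mm and 7.16 degrees, less where a joint would pass 70% of its speed; a pose out of reach is approached as far as the arm can. A call with a gripper value outside its range is refused whole. The fingers move at their own pace and stop on an object; "newtons" is the grip in N (left out, the last holds). Time passes only in rows, so rows that repeat a pose let the fingers close. It gives the time, the measured TCP pose, the force, the opening and the grip force at its end, in the units of the state.
- telemetry.get_obs(): the state, without advancing time (a new reading comes with each control period).
- eyes.get_image(name): name is "scene" or "top"; returns a dict with "img" (384x512x3 uint8, blue, green, red), "range_z" (384x512 float32, m along the optical axis (not along the pixel's ray), 0 where there is no reading), "K" (3x3 intrinsics, pixels), "pose" (4x4, takes a point from camera to world coordinates). Camera axes: x right, y down, z forward; pixel columns grow to the right and rows downward; lengths in m; the calibration is good to about 2 mm. A picture is of the moment at which its call begins.
- ctrl.finish_job(): hands the job in; it is judged then, once.
Trained networks look in a picture, given as the dict that the camera call returned (one of the last four; its "shot" number tells which), for a name from the list of things; names that differ only in an ending like _2 or _b are one class to them, and where a whole thing is asked for, a point or a joint stands for the part that bears it (a point fixed in the world has none). Each returns a list of dicts, best first, with "confidence" (0 to 1); they miss things now and then, are a little off and sometimes report something else, mostly with a low value. They report only what shows in the picture. A call takes as long as a camera call.
- eyes.search_frame(thing, picture): "box" ([left, top, right, bottom] in pixels, round what is visible of it).
- eyes.outline_of(thing, picture): "region" (384x512 bool, what is visible of it) and "box" ([left, top, right, bottom] in pixels, round what is visible of it).
- eyes.tip_of(thing, picture): "point" ([column, row] in pixels: a listed point, or the origin of a listed thing).
The state is a dict: "t": time; "q": joint angles; "dq": joint speeds; "effort": joint torques, N m; "tool_pos": TCP position; "tool_rot": TCP orientation; "contact_force": force on the tool from outside, world axes, zero at the start; "wrist_torque": the same for the moment, N m; "opening": finger opening in m; "grip_force": force on a finger pad.
Only numpy, scipy, OpenCV 4.12 (cv2) and the standard library are available. Lean on these libraries where they do the work, as an engineer would, in place of code of your own. Each camera call takes 0.05 s, during which the arm holds its last target. There are 200 camera calls.

## Task

Clear the chopping board: use your fingers as a scraper and sweep the four carrot slices along the board and off its open end, so that they drop into the drawer that stands pulled out below, then push the drawer fully home under the board with the fingertips. Do not pick anything up: slices are only swept, never lifted, and the half carrot stays where it lies at the back of the board. Leave the salt shaker and the mug alone.

Things in the scene. Friction and masses are not known exactly. Their poses are not given: they have to be found in the camera images.
- board: Dark timber chopping board on a case with a drawer, fixed, 166 mm (its x) by 236 mm (y). Origin: on the worktop under its middle, z up. The chopping surface is flat, 68 mm up. A rim strip 8 mm wide and 8 mm high runs along both x sides and the +y end; the -y end is open, with the drawer coming out below it: sweep along the board's -y. Surface inside the strips: x -75 to +75 mm, y -118 to +108 mm.
- board_edge (a point): Middle of the board's open edge, on the chopping surface (board frame: 0, -118, 68 mm); axes as the board's.
- drawer (a joint): How far the drawer is pulled out, in m: 0 is fully home, 0.135 the stop. It starts about 0.105 to 0.13 out, slides along the board's y, stays where it is left and needs about 2 N to move.
- drawer_front (a point): Middle of the outer face of the drawer's timber front; moves with it; axes as the board's. Front: 162 mm wide (x), 13 mm thick, 14 to 50 mm above the worktop (this point at 32). Pushed toward the board's +y; when home this face is 13 mm beyond the open edge. Behind it a white pan, inside 130 mm wide (x), from y = +15 to +217 mm of this point, floor 13 mm below it, walls 31 mm deep.
- slice0: Carrot slice, an orange disc 33 mm across and 11 mm thick with a paler core, about 14 g, lying flat on the board at the start. It slides under a light push and does not roll. Origin: centre of its underside at the start, z up.
- slice1: Carrot slice, an orange disc 32 mm across and 11 mm thick with a paler core, about 14 g, lying flat on the board at the start. It slides under a light push and does not roll. Origin: centre of its underside at the start, z up.
- slice2: Carrot slice, an orange disc 31 mm across and 11 mm thick with a paler core, about 14 g, lying flat on the board at the start. It slides under a light push and does not roll. Origin: centre of its underside at the start, z up.
- slice3: Carrot slice, an orange disc 33 mm across and 11 mm thick with a paler core, about 14 g, lying flat on the board at the start. It slides under a light push and does not roll. Origin: centre of its underside at the start, z up.
- carrot_half: Half a carrot, split lengthways, cut face down on the board near its rim at the +y end; 90 mm long (its x), up to 31 mm wide and 15 mm high. Origin: middle of its cut face, z up. To be left where it is.
- salt_shaker: Glass salt shaker with a pale grey dome top, 44 mm across and 90 mm high, loose on the worktop beyond the board as the robot sees it, below the knobs of the microwave. Origin: centre of its underside, z up. To be left alone.
- mug: Pale blue mug, 96 mm by 126 mm with its handle, 93 mm high, loose on a slate coaster 8 mm thick on the strip in front of the sink. Origin: centre of its underside, z up. To be left alone.

How it is judged:
By the outcome, as a careful person would: the job done as asked, in the order asked, and still so for the second after the job is handed in, with the robot touching nothing.
It also fails if it takes over 58 s, if anything falls off the work surface, if the arm or the gripper's body presses on something with over 40 N, if the wrist force passes 120 N, or if a joint passes its speed limit or range.

## Working session

There is one attempt and no reset: what is moved stays moved. The work goes in short steps, Python scripts to look and compute and a tool call to move; the robot and the scene stay as the last step left them, time stands still between calls to the robot, and variables do not carry over. Pictures are saved under pics/ and viewed, at most 10 in all, crops included, and the job is handed in when it is done.

Besides the shell and the picture viewer there is one more tool, called after ">>>" as name(argument=value, ...), one argument or row to a line, values as JSON. apply_moves: Moves the arm, as the interface text tells. Its arguments: {"type":"object","properties":{"plan":{"type":"array","items":{"type":"array","items":{"type":"number"}}},"newtons":{"type":"number"}},"required":["plan"]}

```bash
mkdir -p pics; cat > h.py <<'E'
import numpy as np, cv2
from station import telemetry, eyes, ctrl
def w(p,u,v,z=None):
    K,T=p["K"],p["pose"]; d=np.array([(u-K[0,2])/K[0,0],(v-K[1,2])/K[1,1],1.])
    if z is None:
        r=p["range_z"]; s=r[int(round(v)),int(round(u))]
    else:
        s=(z-T[2,3])/(T[:3,:3]@d)[2]
    return T[:3,:3]@(d*s)+T[:3,3]
def cloud(p):
    K,T=p["K"],p["pose"]; v,u=np.mgrid[:384,:512]; r=p["range_z"]
    c=np.stack([(u-K[0,2])/K[0,0]*r,(v-K[1,2])/K[1,1]*r,r],-1)
    return c@T[:3,:3].T+T[:3,3]
E
python3 - <<'E'
from h import *
np.set_printoptions(precision=4,suppress=True)
a=eyes.get_image("scene");b=eyes.get_image("top")
cv2.imwrite("pics/a.png",np.hstack([a["img"],b["img"]])[:, :] if 0 else a["img"]);cv2.imwrite("pics/b.png",b["img"])
for n,p in(("scene",a),("top",b)):
    print(n,p["pose"][:3,3]); C=cloud(p)
    for t in["board_edge","drawer_front","board","slice0","carrot_half","salt_shaker","mug"]:
        try:
            if t in("board_edge","drawer_front"):
                for r in eyes.tip_of(t,p)[:2]: print(t,r["confidence"],r["point"],w(p,*r["point"],.068 if t=="board_edge" else .032))
            else:
                for r in eyes.outline_of(t,p)[:6]:
                    m=r["region"]&(p["range_z"]>0); print(t,round(r["confidence"],2),r["box"],np.median(C[m],0))
        except Exception as e: print(t,e)
o=telemetry.get_obs();print(o,ctrl.pinch_z)
E
```

```text
scene [-0.1019  0.3987  0.4895]
board_edge 0.77 [238.4, 209.2] [0.5333 0.0154 0.068 ]
drawer_front 0.67 [284.6, 206.2] [ 0.54   -0.1055  0.032 ]
board 0.64 [108.8, 187.4, 302.8, 308.7] [0.4772 0.1224 0.0604]
slice0 0.68 [201.3, 207.5, 222.0, 223.6] [0.5364 0.073  0.0762]
slice0 0.68 [167.4, 220.1, 185.1, 233.3] [0.5344 0.1471 0.0767]
slice0 0.54 [228.0, 214.4, 247.3, 228.4] [0.4895 0.0431 0.0765]
slice0 0.51 [181.8, 229.0, 200.0, 245.0] [0.4854 0.1434 0.0768]
carrot_half 0.96 [128.4, 224.1, 159.3, 257.2] [0.5177 0.2198 0.0765]
salt_shaker 0.87 [148.3, 177.4, 169.4, 213.6] [0.711  0.1146 0.0488]
top [ 0.353  -0.0339  1.1719]
board_edge 0.55 [240.4, 218.0] [0.5383 0.0124 0.068 ]
drawer_front 0.72 [197.0, 230.3] [0.5157 0.1325 0.032 ]
drawer_front 0.65 [284.8, 214.9] [ 0.5478 -0.1074  0.032 ]
board 0.67 [147.3, 184.7, 290.5, 261.6] [0.5262 0.0698 0.0676]
slice0 0.65 [181.7, 212.8, 196.4, 227.0] [0.5414 0.1433 0.0803]
slice0 0.44 [212.2, 211.0, 228.2, 222.2] [0.5413 0.068  0.08  ]
carrot_half 0.82 [158.6, 212.2, 169.1, 245.8] [0.5255 0.2127 0.0795]
salt_shaker 0.61 [196.0, 143.0, 212.2, 165.5] [0.7157 0.1054 0.0694]
mug 0.85 [354.1, 216.9, 394.7, 262.7] [ 0.4814 -0.3478  0.0421]
{'t': 0.8, 'q': array([-1.264 ,  0.0527,  1.6129,  0.0001,  1.476 , -0.119 ]), 'dq': array([-0.0013, -0.0028,  0.0002, -0.0014,  0.0018,  0.001 ]), 'effort': array([ -0.0018, -39.3637, -37.0442,  -0.0002,   0.0003,  -0.    ]), 'tool_pos': array([ 0.2581, -0.5692,  0.4047]), 'tool_rot': array([3.0707, 0.6637, 0.0001]), 'contact_force': array([ 0.6247, -0.0088,  0.2162]), 'wrist_torque': array([ 0.0119,  0.0311, -0.0379]), 'grip_force': 0.0, 'opening': 0.08546924431322545} 0.1547
```

View pics/a.png

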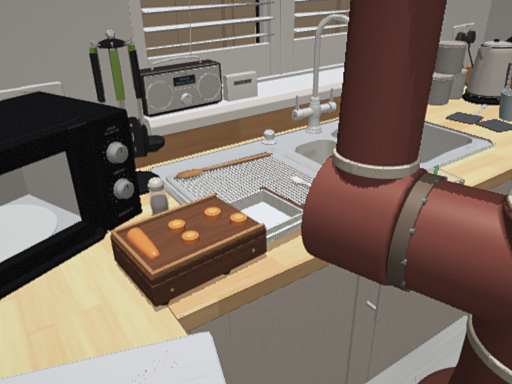

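View pics/b.png

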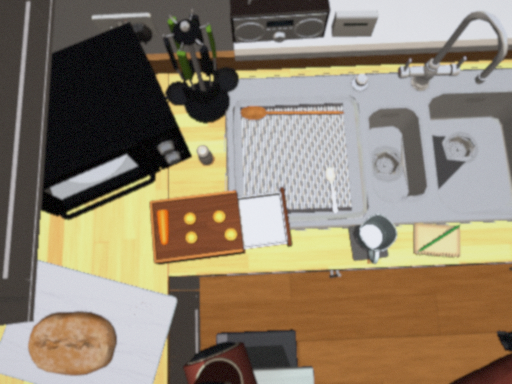

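The scene view shows the board at about (188,240), with the drawer pan at (265,215) to its right and the carrot half at (143,243). In the top view the four slices are at (189,219), (220,217), (191,238) and (231,234), and the drawer front is at (287,217). Next I fit the board frame.

```bash
cat > m.py <<'E'
from h import *
from scipy.spatial.transform import Rotation as R
np.set_printoptions(precision=4,suppress=True)
def measure():
    a=eyes.get_image("scene");b=eyes.get_image("top")
    return a,b
E
python3 - <<'E'
from m import *
a,b=measure()
for n,p in(("scene",a),("top",b)):
    C=cloud(p); m=(C[...,2]>.058)&(C[...,2]<.086)&(abs(C[...,0]-.53)<.14)&(C[...,1]>-.02)&(C[...,1]<.3)
    reg=eyes.outline_of("board",p)[0]["region"]; sl=(m)
    k,l,s,_=cv2.connectedComponentsWithStats(m.astype(np.uint8)); m=l==1+np.argmax(s[1:,4])
    P=C[m][:,:2].astype(np.float32); (c,wh,ang)=cv2.minAreaRect(P*1000); print(n,c,wh,ang,np.median(C[m][:,2]))
    # orange slices
    h=cv2.cvtColor(p["img"],cv2.COLOR_BGR2HSV); o=((h[...,0]>5)&(h[...,0]<32)&(h[...,1]>120)&(h[...,2]>170)&cv2.dilate(reg.astype(np.uint8),np.ones((3,3))).astype(bool)).astype(np.uint8)
    k,l,s,c=cv2.connectedComponentsWithStats(o)
    for i in range(1,k):
        if s[i,4]>25: print(s[i],c[i],w(p,*c[i],.078))
    # drawer front: top edge z~.05, y<-0.09
    d=(C[...,2]>.042)&(C[...,2]<.058)&(abs(C[...,0]-.54)<.12)&(C[...,1]>-.16)&(C[...,1]<0.01)
    if d.sum()>20: print("drawer",cv2.minAreaRect(C[d][:,:2].astype(np.float32)*1000),C[d].min(0),d.sum())
C=cloud(b); m=(C[...,2]>.15)&(C[...,0]>.4)&(C[...,0]<.75)&(C[...,1]>0)&(C[...,1]<.35); print("tall",C[m][C[m][:,1].argmin()],C[m][C[m][:,0].argmin()])
E
```

```text
scene (521.1804809570312, 131.75527954101562) (168.95199584960938, 235.54156494140625) 4.9795756340026855 0.06690525330643299
[204 207  17   7  41] [211.2683 208.8293] [0.5503 0.0665 0.078 ]
[230 213  17   6  39] [237.5385 214.8718] [0.5009 0.0373 0.078 ]
[111 218  82  56 261] [143.318  251.9655] [0.4896 0.2285 0.078 ]
[168 219  17   9  52] [174.9231 221.6923] [0.5476 0.1447 0.078 ]
[127 228  33  27  93] [141.5591 236.5914] [0.5357 0.2139 0.078 ]
[182 230  17   9  51] [188.8431 233.0588] [0.4975 0.141  0.078 ]
[207 237  26  13  30] [219.4667 243.2333] [0.4385 0.1127 0.078 ]
drawer ((535.9476318359375, -47.972442626953125), (159.7593536376953, 132.98947143554688), 5.956915378570557) [ 0.4498 -0.1173  0.042 ] 525
top (522.11376953125, 130.93936157226562) (166.14193725585938, 236.42271423339844) 4.987434387207031 0.06996703841070218
[150 191  92  72 566] [184.8728 226.3322] [0.5209 0.1572 0.078 ]
[157 209  11  26  39] [159.4359 218.3333] [0.5448 0.2236 0.078 ]
[184 212  12  12  27] [187.6296 216.4444] [0.5467 0.1499 0.078 ]
drawer ((535.99951171875, -49.570289611816406), (162.11679077148438, 131.17349243164062), 4.831677436828613) [ 0.4497 -0.1213  0.0421] 467
tall [0.7275 0.1459 0.2035] [0.6426 0.3479 0.2394]
```

```bash
cat >> m.py <<'E'
th=0.087; c0=np.array([.5217,.1313]); Rb=np.array([[np.cos(th),-np.sin(th)],[np.sin(th),np.cos(th)]])
def tob(p): return (np.asarray(p)[:2]-c0)@Rb
def tow(q): return Rb@np.asarray(q)+c0
E
python3 - <<'E'
from m import *
a,b=measure()
for n,p in(("scene",a),("top",b)):
    C=cloud(p); B=tob(C[...,:2].reshape(-1,2)).reshape(384,512,2)
    m=((abs(B[...,0])<.07)&(B[...,1]>-.113)&(B[...,1]<.103)&(C[...,2]>.0735)&(C[...,2]<.1)).astype(np.uint8)
    k,l,s,_=cv2.connectedComponentsWithStats(m)
    for i in range(1,k):
        if s[i,4]>20:
            q=B[l==i]; print(n,s[i,4],(q.min(0)+q.max(0))/2*1000,np.ptp(q,axis=0)*1000,q.mean(0)*1000)
    for r in eyes.outline_of("slice0",p): 
        x=r["box"]; print("  net",r["confidence"],1000*tob(w(p,(x[0]+x[2])/2,(x[1]+x[3])/2,.075)))
    o=eyes.tip_of("drawer_front",p)
    for r in o: print("  front",r["confidence"],1000*tob(w(p,*r["point"],.032)))
im=cv2.resize(b["img"][180:270,140:300],None,fx=5,fy=5,interpolation=cv2.INTER_CUBIC);cv2.imwrite("pics/c.png",im)
R0=R.from_rotvec(telemetry.get_obs()["tool_rot"]).as_matrix();print(R0)
g=np.array([*tow([0,0]),.35])-telemetry.get_obs()["tool_pos"]; print("shift to board centre, tcp z .35",R0.T@g)
E
```

```text
Traceback (most recent call last):
ValueError: cannot reshape array of size 4 into shape (384,512,2)
```

```bash
sed -i 's/\[:2\]-c0/[...,:2]-c0/' m.py
python3 - <<'E'
from m import *
a,b=measure()
for n,p in(("scene",a),("top",b)):
    C=cloud(p); B=tob(C)
    m=((abs(B[...,0])<.07)&(B[...,1]>-.113)&(B[...,1]<.103)&(C[...,2]>.0735)&(C[...,2]<.1)).astype(np.uint8)
    k,l,s,_=cv2.connectedComponentsWithStats(m)
    for i in range(1,k):
        if s[i,4]>20:
            q=B[l==i]; print(n,s[i,4],(q.min(0)+q.max(0))/2*1000,np.ptp(q,axis=0)*1000,q.mean(0)*1000)
    for r in eyes.outline_of("slice0",p): 
        x=r["box"]; print("  net",r["confidence"],1000*tob(w(p,(x[0]+x[2])/2,(x[1]+x[3])/2,.075)))
    o=eyes.tip_of("drawer_front",p)
    for r in o: print("  front",r["confidence"],1000*tob(w(p,*r["point"],.032)))
im=cv2.resize(b["img"][180:270,140:300],None,fx=5,fy=5,interpolation=cv2.INTER_CUBIC);cv2.imwrite("pics/c.png",im)
R0=R.from_rotvec(telemetry.get_obs()["tool_rot"]).as_matrix();print(R0)
g=np.array([*tow([0,0]),.35])-telemetry.get_obs()["tool_pos"]; print("shift to board centre, tcp z .35",R0.T@g)
E
```

```text
scene 129 [ 15.5155 -63.5439] [33.4709 30.4901] [ 13.0562 -62.5104]
scene 141 [-35.3667 -88.095 ] [31.7706 29.9523] [-36.7627 -87.1357]
scene 141 [20.966  12.2112] [32.9455 30.3163] [17.9427 13.7173]
scene 395 [ 8.1566 83.8793] [88.7645 27.317 ] [ 9.1615 86.0777]
scene 150 [-29.9848  13.6519] [31.3175 28.2996] [-31.317   14.5455]
  net 0.67 [  6.4385 -52.9644]
  net 0.63 [16.8548 11.7983]
  net 0.62 [-30.0308  12.68  ]
  net 0.58 [-36.5838 -87.1666]
  front 0.71 [  -0.1445 -240.3413]
top 324 [ 8.9489 82.0716] [93.6848 28.9997] [11.0218 82.037 ]
top 122 [ 16.3391 -64.9242] [31.4881 31.1813] [ 15.3453 -64.6701]
top 115 [20.4302 11.5659] [29.4753 29.459 ] [20.2006 11.3808]
top 122 [-34.0663 -89.5405] [31.5447 30.0068] [-34.7469 -89.6711]
top 111 [-29.5764  12.6158] [28.7714 27.7099] [-29.3484  12.3671]
  net 0.56 [-36.7719 -90.7324]
  net 0.52 [-33.0181  16.618 ]
  front 0.56 [   5.7654 -248.7176]
[[ 0.9107  0.4131 -0.    ]
 [ 0.4131 -0.9107 -0.    ]
 [-0.      0.     -1.    ]]
shift to board centre, tcp z .35 [ 0.5294 -0.5291  0.0547]
```

View pics/c.png

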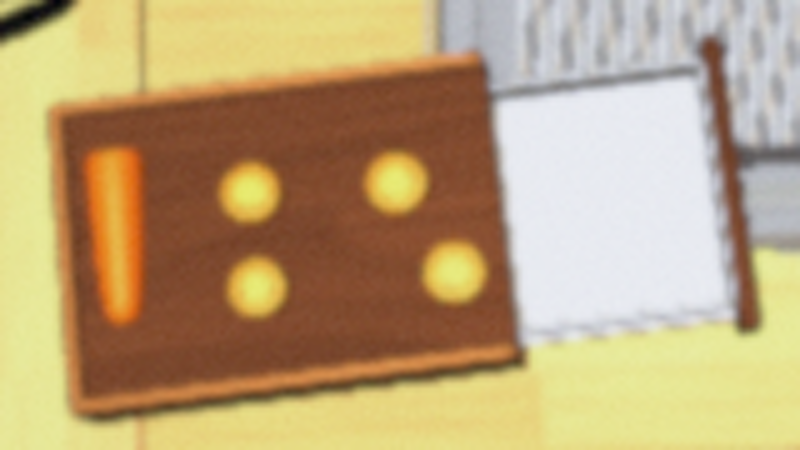

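>>> apply_moves(
  plan=[
    [0.02,0.265,-0.265,0,-1.232],
    [0.02,0.265,-0.265,0,-1.232],
    [0.02,0.265,-0.265,0,-1.232],
    [0.02,0.265,-0.265,0,-1.232],
    [0.02,0.265,-0.265,0,-1.232],
    [0.02,0.265,-0.265,0,-1.232],
    [0.02,0.265,-0.265,0,-1.232],
    [0.02,0.265,-0.265,0,-1.232],
    [0.02,0.265,-0.265,0,-1.232],
    [0.02,0.265,-0.265,0,-1.232],
    [0.02,0.265,-0.265,0,-1.232],
    [0.02,0.265,-0.265,0,-1.232],
  ],
)

```text
t: 2.4
tool_pos: [0.3901, -0.2181, 0.4049]
tool_rot: [2.124, 2.314, -0.001]
contact_force: [0.3, 0.3, -0.0]
opening: 0.0201
grip_force: 0.0
```

```bash
cat > s.py <<'E'
from m import *
import sys
o=telemetry.get_obs(); M=R.from_rotvec(o["tool_rot"]).as_matrix()
print("t",o["t"],"board xy mm",1000*tob(o["tool_pos"]),"z",o["tool_pos"][2],"xang",np.degrees(np.arctan2(M[1,0],M[0,0])),"down",M[:,2],"F",o["contact_force"],"op",o["opening"],"q6",o["q"][5])
E
python3 s.py
```

```text
t 2.4 board xy mm [-161.4457 -336.6743] z 0.4049049615086854 xang 94.8804066481747 down [ 0.0002 -0.0007 -1.    ] F [ 0.2695  0.3377 -0.0352] op 0.020109863561846703 q6 -0.7616850939878513
```

>>> apply_moves(
  plan=[
    [0.02,0.28,0.126,0,0],
    [0.02,0.28,0.126,0,0],
    [0.02,0.28,0.126,0,0],
    [0.02,0.28,0.126,0,0],
    [0.02,0.28,0.126,0,0],
    [0.02,0.28,0.126,0,0],
    [0.02,0.28,0.126,0,0],
    [0.02,0.28,0.126,0,0],
    [0.02,0.28,0.126,0.04,0],
    [0.02,0.28,0.126,0.08,0],
    [0.02,0.28,0.126,0.12,0],
    [0.02,0.28,0.126,0.12,0],
  ],
)

```text
t: 3.4
tool_pos: [0.4881, 0.0702, 0.2756]
tool_rot: [-2.12, -2.302, 0.018]
contact_force: [-2.2, 0.0, -2.3]
opening: 0.02
grip_force: 0.0
```

```bash
python3 s.py; python3 - <<'E'
from m import *
a,b=measure()
cv2.imwrite("pics/d.png",cv2.resize(a["img"][110:310,90:350],(780,600)))
for p in(a,b):
  C=cloud(p);B=tob(C);m=(abs(B[...,0]+.035)<.05)&(abs(B[...,1]+.055)<.02)&(C[...,2]>.09)&(C[...,2]<.2)
  if m.any(): print(C[m][:,2].min(),B[m&(C[...,2]<.13)].min(0),B[m&(C[...,2]<.13)].max(0))
E
```

```text
t 3.4 board xy mm [-38.8024 -57.9294] z 0.2755876936139936 xang 94.72226413215695 down [-0.0167 -0.0001 -0.9999] F [-2.1947  0.0155 -2.2562] op 0.019985098812943976 q6 -0.09045722714131692
0.10042743191830128 [-0.068  -0.0661] [-0.0202 -0.0459]
0.12611258519611734 [-0.0641 -0.0636] [-0.0641 -0.0636]
```

View pics/d.png

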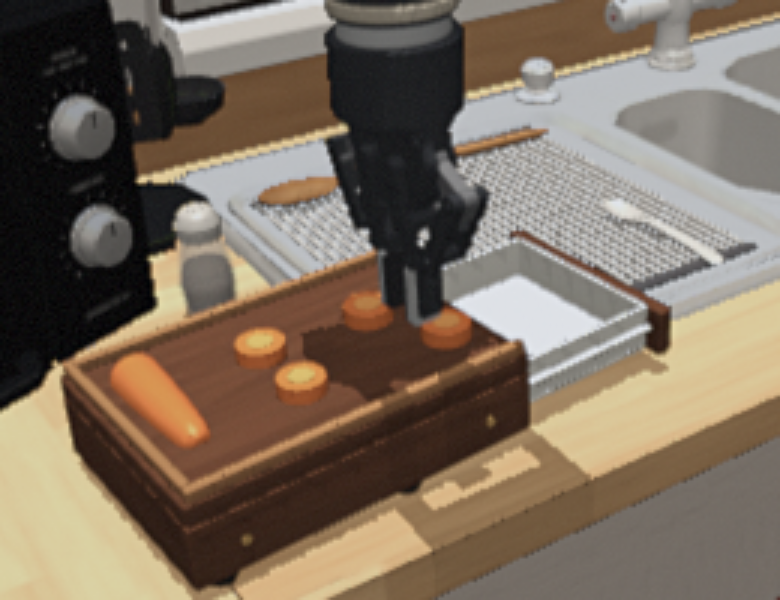

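The fingers hang just behind the front-left slice, at (445,325) in the crop, and clear of the others. Lowering now.

>>> apply_moves(
  plan=[
    [0.02,0,0,0.02,0],
    [0.02,0,0,0.034,0],
    [0.02,0,0,0.034,0],
    [0.02,0,0,0.034,0],
    [0.02,0,0,0.034,0],
  ],
)

```text
t: 3.92
tool_pos: [0.4926, 0.0711, 0.2538]
tool_rot: [2.122, 2.312, 0.005]
contact_force: [0.2, -0.2, 0.5]
opening: 0.0201
grip_force: 0.0
```

```bash
python3 s.py; python3 - <<'E'
from m import *
p=eyes.get_image("scene")
C=cloud(p);B=tob(C);m=(abs(B[...,0]+.035)<.025)&(abs(B[...,1]+.055)<.017)&(C[...,2]>.06)&(C[...,2]<.2)
i=m&(C[...,2]<.11);print(np.sort(C[m][:,2])[:40:4],B[i].min(0),B[i].max(0))
E
```

```text
t 3.9167 board xy mm [-34.2188 -57.4205] z 0.25378318935525007 xang 94.92073761907606 down [ 0.0047 -0.0001 -1.    ] F [ 0.1936 -0.2109  0.4513] op 0.02008900466082915 q6 -0.09211310246315761
[0.0644 0.0649 0.0652 0.0653 0.0653 0.0654 0.0655 0.0655 0.0655 0.0656] [-0.06   -0.0719] [-0.01  -0.038]
```

>>> apply_moves(
  plan=[
    [0.02,0,0,0.006,0],
    [0.02,0,0,0.006,0],
    [0.02,-0.01,0,0.006,0],
    [0.02,-0.02,0,0.006,0],
    [0.02,-0.03,0,0.006,0],
    [0.02,-0.045,0,0.006,0],
    [0.02,-0.062,0,0.006,0],
    [0.02,-0.08,0,0.006,0],
    [0.02,-0.08,0,0.006,0],
    [0.02,-0.08,0,0.006,0],
    [0.02,-0.08,0,-0.03,0],
    [0.02,-0.04,0,-0.034,0],
  ],
)

```text
t: 4.97
tool_pos: [0.4968, 0.0283, 0.2893]
tool_rot: [2.126, 2.303, 0.004]
contact_force: [2.0, -0.4, 0.8]
opening: 0.0202
grip_force: 0.0
```

>>> apply_moves(
  plan=[
    [0.02,0.04,0.02,0,0],
    [0.02,0.064,0.05,0,0],
    [0.02,0.064,0.05,0,0],
    [0.02,0.064,0.05,0,0],
  ],
)

```text
t: 5.3
tool_pos: [0.5394, 0.1016, 0.2842]
tool_rot: [-2.118, -2.319, 0.001]
contact_force: [-0.2, 0.1, 0.1]
opening: 0.0198
grip_force: 0.0
```

```bash
python3 s.py; python3 - <<'E'
from m import *
a,b=measure()
cv2.imwrite("pics/e.png",cv2.resize(a["img"][110:310,90:350],(780,600)))
E
```

```text
t 5.3 board xy mm [ 15.0567 -31.1633] z 0.28423015688312336 xang 95.1757237022341 down [-0.0012  0.     -1.    ] F [-0.202   0.1186  0.0586] op 0.019770251685395434 q6 -0.039868497132144444
```

View pics/e.png

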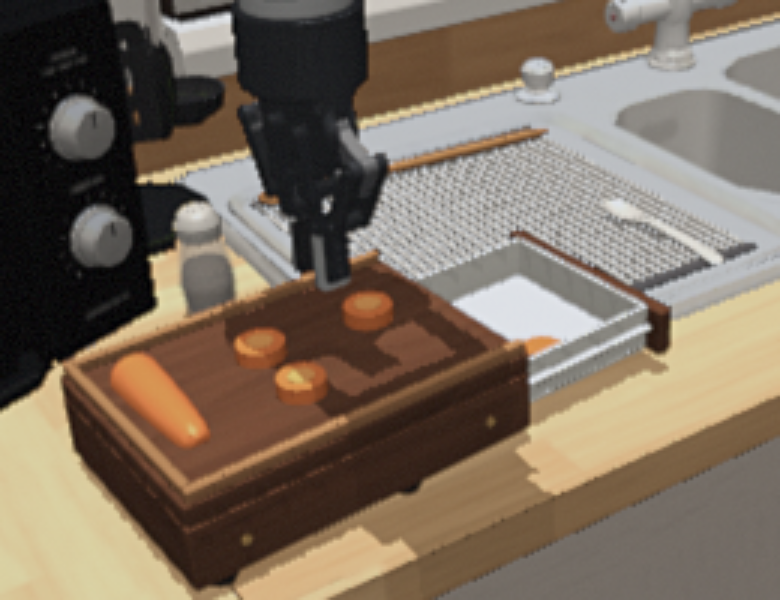

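The first slice lies in the pan at (540,345), and the fingers are behind the next one at (368,310). Sweeping that one.

>>> apply_moves(
  plan=[
    [0.02,0,0,0.03,0],
    [0.02,0,0,0.04,0],
    [0.02,0,0,0.04,0],
    [0.02,-0.012,0,0.04,0],
    [0.02,-0.024,0,0.04,0],
    [0.02,-0.036,0,0.04,0],
    [0.02,-0.05,0,0.04,0],
    [0.02,-0.066,0,0.04,0],
    [0.02,-0.084,0,0.04,0],
    [0.02,-0.104,0,0.04,0],
    [0.02,-0.104,0,0.04,0],
    [0.02,-0.104,0,0.04,0],
  ],
)

```text
t: 6.4
tool_pos: [0.548, -0.0056, 0.2452]
tool_rot: [2.126, 2.312, 0.001]
contact_force: [0.1, -0.2, 0.3]
opening: 0.0198
grip_force: 0.0
```

>>> apply_moves(
  plan=[
    [0.02,0,0,-0.04,0],
    [0.02,0.04,0,-0.04,0],
    [0.02,0.08,-0.02,-0.04,0],
    [0.02,0.12,-0.046,-0.04,0],
    [0.02,0.16,-0.046,-0.04,0],
    [0.02,0.18,-0.046,-0.04,0],
    [0.02,0.18,-0.046,-0.04,0],
    [0.02,0.18,-0.046,-0.04,0],
  ],
)

```text
t: 7.07
tool_pos: [0.4859, 0.1729, 0.2849]
tool_rot: [2.119, 2.319, 0.0]
contact_force: [0.2, -0.1, 0.4]
opening: 0.02
grip_force: 0.0
```

```bash
python3 s.py; python3 - <<'E'
from m import *
a,b=measure()
cv2.imwrite("pics/f.png",cv2.resize(a["img"][110:310,90:350],(780,600)))
E
```

```text
t 7.0667 board xy mm [-32.0798  44.5549] z 0.28490096927933717 xang 95.18105283951978 down [ 0.0002 -0.     -1.    ] F [ 0.1517 -0.0839  0.3668] op 0.019979874383207898 q6 0.10710946345023299
```

View pics/f.png

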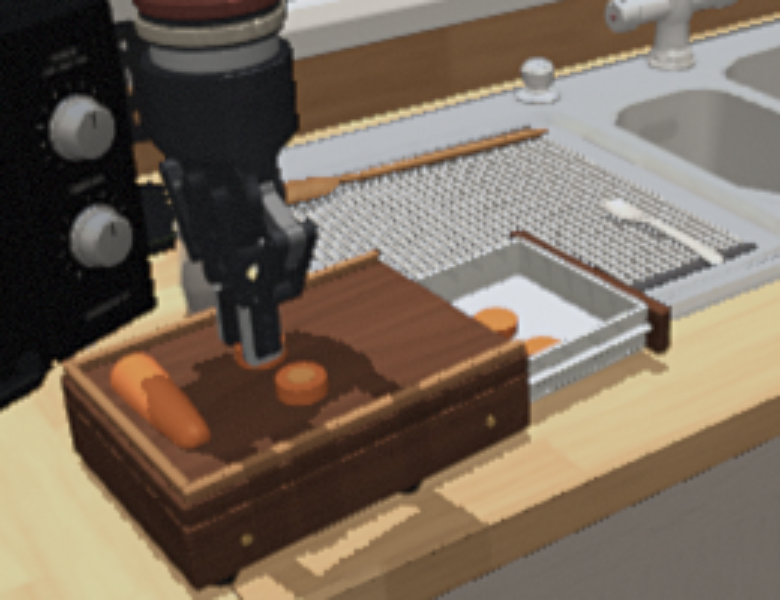

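Two slices are in the pan, at (495,322) and (545,345). The fingers stand between the carrot half and the next slice, at (302,383). Sweeping it.

>>> apply_moves(
  plan=[
    [0.02,0,0.002,0.03,0],
    [0.02,0,0.002,0.04,0],
    [0.02,0,0.002,0.04,0],
    [0.02,-0.012,0.002,0.04,0],
    [0.02,-0.024,0.002,0.04,0],
    [0.02,-0.036,0.002,0.04,0],
    [0.02,-0.048,0.002,0.04,0],
    [0.02,-0.06,0.002,0.04,0],
    [0.02,-0.072,0.002,0.04,0],
    [0.02,-0.084,0.002,0.04,0],
    [0.02,-0.096,0.002,0.04,0],
    [0.02,-0.108,0.002,0.04,0],
  ],
)

```text
t: 8.17
tool_pos: [0.498, 0.0628, 0.2448]
tool_rot: [2.123, 2.316, 0.0]
contact_force: [1.2, -0.1, 0.4]
opening: 0.0198
grip_force: 0.2
```

>>> apply_moves(
  plan=[
    [0.02,-0.012,0,0,0],
    [0.02,-0.024,0,0,0],
    [0.02,-0.036,0,0,0],
    [0.02,-0.048,0,0,0],
    [0.02,-0.06,0,0,0],
    [0.02,-0.07,0,0,0],
    [0.02,-0.07,0,0,0],
    [0.02,-0.07,0,0,0],
    [0.02,-0.07,0,-0.04,0],
    [0.02,-0.03,0,-0.04,0],
    [0.02,0.01,0.02,-0.04,0],
    [0.02,0.05,0.05,-0.04,0],
  ],
)

```text
t: 9.17
tool_pos: [0.5369, 0.1103, 0.2855]
tool_rot: [2.123, 2.315, 0.002]
contact_force: [0.2, -1.0, -0.2]
opening: 0.02
grip_force: 0.0
```

>>> apply_moves(
  plan=[
    [0.02,0.03,0,0,0],
    [0.02,0.056,0,0,0],
    [0.02,0.056,0,0,0],
    [0.02,0.056,0,0,0],
  ],
)

```text
t: 9.5
tool_pos: [0.5322, 0.1659, 0.2844]
tool_rot: [-2.118, -2.319, 0.001]
contact_force: [-0.3, -0.5, 0.4]
opening: 0.0198
grip_force: 0.0
```

```bash
python3 s.py; python3 - <<'E'
from m import *
a,b=measure()
cv2.imwrite("pics/g.png",cv2.resize(a["img"][110:310,90:350],(780,600)))
E
```

```text
t 9.5 board xy mm [13.4239 33.5689] z 0.2844212691040616 xang 95.18649300499239 down [-0.0006 -0.0002 -1.    ] F [-0.267  -0.4754  0.3855] op 0.019783508097519813 q6 0.07824781744012212
```

View pics/g.png

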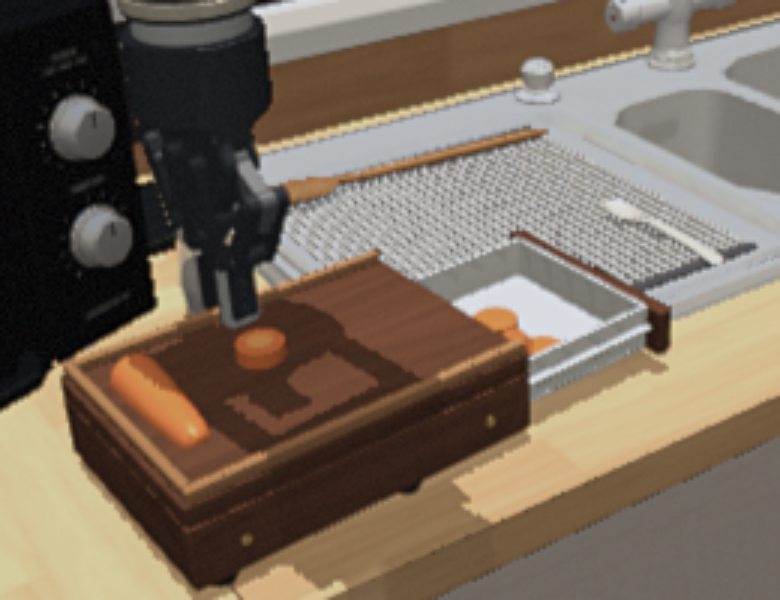

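Three slices are in the pan near (500–545,320–345). One is left on the board at (260,348), and I sweep it with a slight outward drift so it lands clear of the others.

>>> apply_moves(
  plan=[
    [0.02,0.01,0.007,0.01,0],
    [0.02,0.01,0.007,0.035,0],
    [0.02,0.01,0.007,0.04,0],
    [0.02,0.01,0.007,0.04,0],
    [0.02,-0.002,0.007,0.04,0],
    [0.02,-0.014,0.007,0.04,0],
    [0.02,-0.026,0.008,0.04,0],
    [0.02,-0.038,0.01,0.04,0],
    [0.02,-0.05,0.012,0.04,0],
    [0.02,-0.062,0.014,0.04,0],
    [0.02,-0.074,0.016,0.04,0],
    [0.02,-0.086,0.018,0.04,0],
  ],
)

```text
t: 10.6
tool_pos: [0.5584, 0.0788, 0.2449]
tool_rot: [2.123, 2.315, 0.0]
contact_force: [0.0, 0.3, 0.5]
opening: 0.02
grip_force: 0.3
```

>>> apply_moves(
  plan=[
    [0.02,-0.012,0.002,0,0],
    [0.02,-0.024,0.003,0,0],
    [0.02,-0.036,0.004,0,0],
    [0.02,-0.05,0.004,0,0],
    [0.02,-0.066,0.004,0,0],
    [0.02,-0.084,0.004,0,0],
    [0.02,-0.084,0.004,0,0],
    [0.02,-0.084,0.004,0,0],
    [0.0,-0.084,0.004,-0.04,0],
    [0.0,-0.124,0,-0.04,0],
    [0.0,-0.16,-0.015,-0.04,0],
    [0.0,-0.2,-0.03,-0.04,0],
  ],
)

```text
t: 11.6
tool_pos: [0.5459, -0.1206, 0.2858]
tool_rot: [2.118, 2.318, 0.002]
contact_force: [0.6, -0.4, -0.5]
opening: 0.0002
grip_force: 0.0
```

>>> apply_moves(
  plan=[
    [0.0,-0.02,0,0,0],
    [0.0,-0.02,0,0,0],
    [0.0,-0.02,0,0,0],
  ],
)

```text
t: 11.85
tool_pos: [0.5474, -0.1409, 0.2847]
tool_rot: [-2.124, -2.314, -0.001]
contact_force: [-0.8, -0.2, 0.4]
opening: 0.0001
grip_force: 0.0
```

```bash
python3 s.py; python3 - <<'E'
from m import *
a,b=measure()
im=cv2.resize(a["img"][110:310,90:350],(780,600)); im2=cv2.resize(b["img"][170:270,140:310],None,fx=2.3,fy=2.3)
im[600-im2.shape[0]:,:im2.shape[1]]=im2
cv2.imwrite("pics/i.png",im)
for p in (a,b):
  C=cloud(p);B=tob(C); m=(abs(B[...,0])<.08)&(B[...,1]<-.2)&(B[...,1]>-.27)&(C[...,2]>.044)&(C[...,2]<.054); print(B[m].min(0),B[m].max(0),m.sum())
  m=(abs(B[...,0])<.06)&(B[...,1]<-.12)&(B[...,1]>-.215)&(C[...,2]<.1);print("pan zmax",np.sort(C[m][:,2])[-10:])
E
```

```text
t 11.85 board xy mm [   1.9693 -273.4091] z 0.28467227478262197 xang 94.90083189754817 down [-0.      0.0007 -1.    ] F [-0.8393 -0.1625  0.4454] op 5.394898379369884e-05 q6 -0.46943734524676345
[-0.0792 -0.247 ] [ 0.0782 -0.2001] 352
pan zmax [0.0411 0.0415 0.0415 0.0415 0.0416 0.0418 0.0422 0.0429 0.0435 0.0443]
[-0.0041 -0.2472] [ 0.0682 -0.2016] 88
pan zmax [0.0449 0.0451 0.0453 0.0458 0.0459 0.046  0.0467 0.0485 0.0487 0.0487]
```

View pics/i.png

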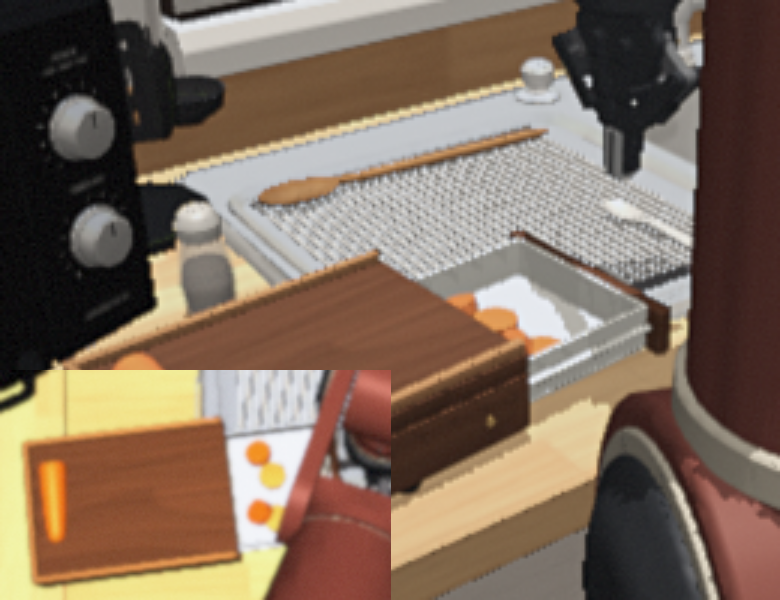

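All four slices lie low in the pan, at (258,453), (271,475), (260,512) and (276,518) in the inset. The carrot half hasn't moved, and the front face is at board y ≈ -247 mm. Now I lower the closed fingertips outside the front and push.

>>> apply_moves(
  plan=[
    [0,-0.006,-0.002,0.03,0],
    [0,-0.006,-0.002,0.06,0],
    [0,-0.006,-0.002,0.084,0],
    [0,-0.006,-0.002,0.084,0],
    [0,-0.006,-0.002,0.084,0],
    [0,0.004,-0.002,0.084,0],
    [0,0.014,-0.002,0.084,0],
    [0,0.022,-0.002,0.084,0],
    [0,0.03,-0.002,0.084,0],
    [0,0.038,-0.002,0.084,0],
    [0,0.046,-0.002,0.084,0],
    [0,0.054,-0.002,0.084,0],
  ],
)

```text
t: 12.95
tool_pos: [0.541, -0.0862, 0.2013]
tool_rot: [2.122, 2.315, 0.001]
contact_force: [1.4, -1.5, 1.9]
opening: 0.0
grip_force: 0.9
```

```bash
python3 s.py
```

```text
t 12.95 board xy mm [   0.3222 -218.3117] z 0.2013232241052958 xang 94.99572264068344 down [ 0.0012 -0.0005 -1.    ] F [ 1.3713 -1.5236  1.9409] op 1.8730835221457963e-05 q6 -0.38090870508489805
```

Force is about 1.5–2 N, so the drawer is sliding. About 76 mm is left.

>>> apply_moves(
  plan=[
    [0,0.008,0,0,0],
    [0,0.016,0,0,0],
    [0,0.024,0,0,0],
    [0,0.032,0,0,0],
    [0,0.04,0,0,0],
    [0,0.048,0,0,0],
    [0,0.055,0,0,0],
    [0,0.061,0,0,0],
    [0,0.066,0,0,0],
    [0,0.069,0,0,0],
    [0,0.07,0,0,0],
    [0,0.07,0,0,0],
  ],
)

```text
t: 13.95
tool_pos: [0.5345, -0.0169, 0.2004]
tool_rot: [-2.122, -2.315, 0.0]
contact_force: [-0.5, -0.4, 1.1]
opening: 0.0004
grip_force: 0.0
```

```bash
python3 s.py
```

```text
t 13.95 board xy mm [  -0.1422 -148.7001] z 0.20039773340134848 xang 94.99340754590193 down [-0.0011  0.0007 -1.    ] F [-0.4951 -0.3617  1.0784] op 0.00035064289410525237 q6 -0.2581965923892907
```

>>> apply_moves(
  plan=[
    [0,0.002,0,0,0],
    [0,0.004,0,0,0],
    [0,0.005,0,0,0],
    [0,0.006,0,0,0],
    [0,0.006,0,0,0],
  ],
)

```text
t: 14.37
tool_pos: [0.534, -0.0111, 0.2004]
tool_rot: [-2.122, -2.315, 0.001]
contact_force: [-1.3, -0.1, -0.5]
opening: 0.0004
grip_force: 0.4
```

```bash
python3 s.py
```

```text
t 14.3667 board xy mm [  -0.1455 -142.9252] z 0.20039908443003776 xang 94.98372247450025 down [-0.0009  0.0003 -1.    ] F [-1.3235 -0.0932 -0.5021] op 0.00037615564013281105 q6 -0.24721753314262374
```

>>> apply_moves(
  plan=[
    [0,0.002,0,0,0],
    [0,0.003,0,0,0],
    [0,0.003,0,0,0],
  ],
)

```text
t: 14.62
tool_pos: [0.5339, -0.0094, 0.2005]
tool_rot: [2.12, 2.315, -0.006]
contact_force: [-0.2, -8.3, -2.1]
opening: -0.0001
grip_force: 4.6
```

>>> apply_moves(
  plan=[
    [0,0.001,0,0,0],
    [0,0.002,0,0,0],
    [0,0.002,0,0,0],
  ],
)

```text
t: 14.87
tool_pos: [0.5338, -0.0087, 0.2005]
tool_rot: [2.117, 2.313, -0.01]
contact_force: [0.5, -16.1, -4.3]
opening: -0.0002
grip_force: 8.1
```

```bash
python3 s.py
```

```text
t 14.8667 board xy mm [  -0.0844 -140.4867] z 0.20054309619203822 xang 95.05763795622805 down [ 0.0001 -0.0086 -1.    ] F [  0.513  -16.0519  -4.3118] op -0.00023461150601048703 q6 -0.23797863509164127
```

At tcp y ≈ -141 mm the force rises to 16 N, which is the stop I expected at home. Backing off and checking.

>>> apply_moves(
  plan=[
    [0,-0.01,0,0,0],
    [0,-0.03,0,0,0],
    [0,-0.06,0,0,0],
    [0,-0.08,0,-0.03,0],
    [0,-0.1,0,-0.07,0],
    [0,-0.13,0,-0.11,0],
    [0,-0.15,0,-0.15,0],
    [0,-0.15,0,-0.15,0],
    [0,-0.15,0,-0.15,0],
    [0,-0.15,0,-0.15,0],
  ],
)

```text
t: 15.7
tool_pos: [0.5469, -0.1556, 0.351]
tool_rot: [2.123, 2.315, 0.002]
contact_force: [-0.4, -0.6, -0.6]
opening: -0.0
grip_force: 0.0
```

```bash
python3 s.py; python3 - <<'E'
from m import *
a,b=measure()
im=cv2.resize(a["img"][110:310,90:350],(780,600)); im2=cv2.resize(b["img"][170:270,140:310],None,fx=2.3,fy=2.3)
im[600-im2.shape[0]:,:im2.shape[1]]=im2
cv2.imwrite("pics/j.png",im)
for p in (a,b):
  C=cloud(p);B=tob(C); m=(abs(B[...,0])<.07)&(B[...,1]<-.12)&(B[...,1]>-.25)&(C[...,2]>.044)&(C[...,2]<.054); print(B[m].min(0),B[m].max(0),m.sum())
E
```

```text
t 15.7 board xy mm [   0.1915 -288.0473] z 0.35099796168092723 xang 94.94878296060506 down [ 0.0013  0.0005 -1.    ] F [-0.4226 -0.624  -0.6324] op -3.147981784859531e-05 q6 -0.49486142005924216Traceback (most recent call last):
  File "<stdin>", line 7, in <module>
    return umr_minimum(a, axis, None, out, keepdims, initial, where)
ValueError: zero-size array to reduction operation minimum which has no identity
```

View pics/j.png

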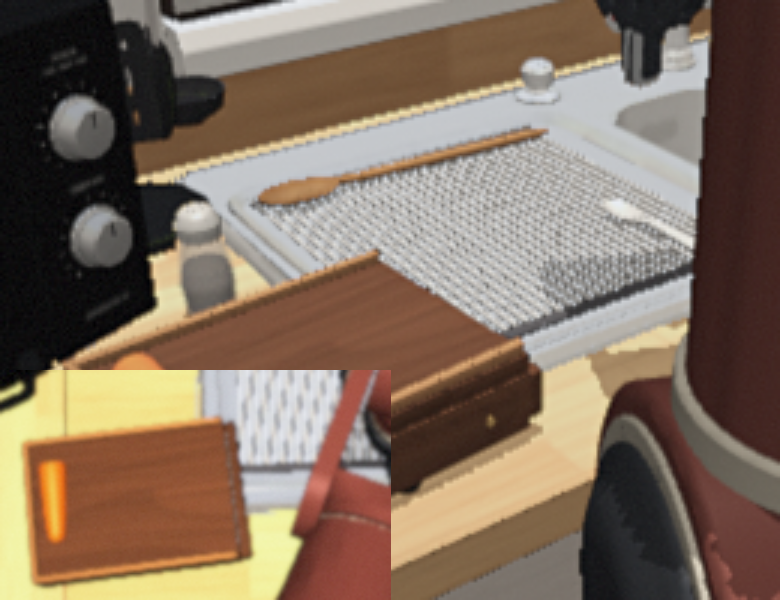

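The drawer is shut: its front is a thin strip at (240,490) in the inset, with the board empty and the carrot half where it was. I check the front's offset once more and hand in.

```bash
python3 - <<'E'
from m import *
b=eyes.get_image("top"); C=cloud(b);B=tob(C); m=(abs(B[...,0])<.07)&(B[...,1]<-.122)&(B[...,1]>-.2)&(C[...,2]>.03)&(C[...,2]<.06)
y=B[m][:,1].min() if m.any() else None; print(y,m.sum())
if y is not None and y>-.139: print(ctrl.finish_job())
E
```

```text
-0.13189093968758656 195
the job is handed in; nothing more can be done
None
```

I swept all four carrot slices off the board into the drawer and pushed it fully home; the half carrot, salt shaker and mug were left alone, and I handed the job in at about 16 s.

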